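# Refit the colour-coded bayonet caps on two trap pots

## Task

Close the blue and the orange trap pot, each with the cap of its own colour: set the cap on, find the slots by feel, push it down against the spring and turn it clockwise until it locks, so that it stays down, level, once let go. Leave the green cap, the gauge, the bottle and the spanner where they are.

Things in the scene. Friction and masses are not known exactly. Their poses are not given: they have to be found in the camera images.
- cap_blue: Blue bayonet cap, loose, upright: 106 mm across, skirt 24 mm deep (inside 96 mm), top at z = 32 mm; black bar handle on it 64 x 14 mm, z = 32 to 58 mm. Origin: centre of the skirt's lower edge; z up, x along the bar. Inside, under the bar's two ends, are inward lugs 20 mm wide, z = 4 to 9 mm, reaching in to 40.5 mm from the axis. 0.25 kg.
- cap_orange: Orange bayonet cap, loose, upright: 106 mm across, skirt 24 mm deep (inside 96 mm), top at z = 32 mm; black bar handle on it 64 x 14 mm, z = 32 to 58 mm. Origin: centre of the skirt's lower edge; z up, x along the bar. Inside, under the bar's two ends, are inward lugs 20 mm wide, z = 4 to 9 mm, reaching in to 40.5 mm from the axis. 0.25 kg.
- cap_green: Green bayonet cap, loose, upright: 106 mm across, skirt 24 mm deep (inside 96 mm), top at z = 32 mm; black bar handle on it 64 x 14 mm, z = 32 to 58 mm. Origin: centre of the skirt's lower edge; z up, x along the bar. Inside, under the bar's two ends, are inward lugs 20 mm wide, z = 4 to 9 mm, reaching in to 40.5 mm from the axis. 0.25 kg. Leave it alone.
- pot_blue: Steel trap pot with blue band and pad, bolted down: foot 124 mm across, 10 mm thick; dark tube 75 mm across, top at z = 73 mm. Origin: centre of its underside, z up; its x, y are the bench's. Its bright collar has two slots, across from each other, about towards +x and -x, but turned by an unknown angle up to 35 degrees either way: look or feel for them.
- pot_orange: Steel trap pot with orange band and pad, bolted down: foot 124 mm across, 10 mm thick; dark tube 75 mm across, top at z = 73 mm. Origin: centre of its underside, z up; its x, y are the bench's. Its bright collar has two slots, across from each other, about towards +x and -x, but turned by an unknown angle up to 35 degrees either way: look or feel for them.
- mouth_blue (a point): Centre of the blue pot's collar at its top face, z = 70 mm (axes as the pot's, not the slots'). Collar 90 mm across, 5 mm thick, two slots 50 degrees wide for the cap's lugs. Lugs off the slots: the cap's origin rests 66 mm above the bench. Over them (within 9 degrees): it sinks to 62 mm, onto the sprung pad, and cannot turn until pressed.
- mouth_orange (a point): Centre of the orange pot's collar at its top face, z = 70 mm (axes as the pot's, not the slots'). Collar 90 mm across, 5 mm thick, two slots 50 degrees wide for the cap's lugs. Lugs off the slots: the cap's origin rests 66 mm above the bench. Over them (within 9 degrees): it sinks to 62 mm, onto the sprung pad, and cannot turn until pressed.
- pad_blue (a joint): Travel (m) of the blue pot's sprung pad: 0 free (top 86 mm above the bench), 0.006 cap locked, 0.013 cap bottomed. To lock: press the cap to origin 49 to 51 mm (about 13 N), keep it down and turn it clockwise from above about 65 degrees from the slots (catch ridge passed at 46, stop at 83), let it rise to 56 mm, release.
- pad_orange (a joint): Travel (m) of the orange pot's sprung pad: 0 free (top 86 mm above the bench), 0.006 cap locked, 0.013 cap bottomed. To lock: press the cap to origin 49 to 51 mm (about 13 N), keep it down and turn it clockwise from above about 65 degrees from the slots (catch ridge passed at 46, stop at 83), let it rise to 56 mm, release.
- gauge: Pressure gauge lying on its back, dark case 100 mm across and 34 mm high, white face, brass stem to its -x (to 97 mm from the centre). Origin: centre of the underside. Leave it alone.
- bottle: Amber bottle, 60 mm across, 130 mm high, standing. Origin: centre of its underside. Leave it alone.
- spanner: Steel spanner, 170 mm long, lying flat along its own x beyond the pots. Origin: under its middle. Leave it alone.
Not all that is in view belongs to the job. Leave any pink look-alike of the cap_blue alone.

How it is judged (in metres and radians):
At the end, for the whole second after the job is handed in: Each cap on the pot of its colour: centred within 6 mm, level within 0.06 rad, origin 50 to 59.5 mm above the pot's underside, alone holding the sprung pad 4 to 8.5 mm down, at rest; gauge, bottle, spanner and green cap within 30 mm of their starts (horizontal distance between cap_blue and pot_blue below 0.006 m and angle between each of cap_blue, cap_orange's own z axis and vertical below 0.06 rad and z of cap_blue in the frame of pot_blue between 0.05 and 0.0595 m and value of joint pad_blue between 0.004 and 0.0085 m and linear speed of each of cap_blue, cap_orange below 0.02 m/s and horizontal distance between cap_orange and pot_orange below 0.006 m and z of cap_orange in the frame of pot_orange between 0.05 and 0.0595 m and value of joint pad_orange between 0.004 and 0.0085 m); the robot touches nothing.
It fails at once if the green cap is shifted by more than 30 mm (distance of cap_green from where it was at the start of the episode above 0.03 m).
It fails at once if the gauge is shifted by more than 30 mm (distance of gauge from where it was at the start of the episode above 0.03 m).
It fails at once if the bottle is shifted by more than 30 mm (distance of bottle from where it was at the start of the episode above 0.03 m).
It fails at once if the spanner is shifted by more than 30 mm (distance of spanner from where it was at the start of the episode above 0.03 m).
It fails at once if the bottle is tipped over (angle between bottle's own z axis and vertical above 0.5 rad).
It also fails if it takes over 72 s, if anything falls off the work surface, if the arm or the gripper's body presses on something with over 40 N, if the wrist force passes 120 N, or if a joint passes its speed limit or range.

## Robot

A 6-joint arm with a two-finger parallel gripper is mounted at the origin on the work surface. World frame = base frame: x ahead of the robot, y to its left, z up, the work surface at z = 0. Lengths are in m, angles in degrees, forces in N, time in s.
With the tool pointing down it reaches from about 0.325 to 0.85 m from the base axis. Payload 15.5 kg.
Tool frame: the origin (TCP) lies midway between the tips of the shut fingers; the grasp point (between the pads) lies 19 mm behind it; z points along the fingers, y is the line along which they close (so a half turn about z gives the same grasp; the last joint's range is limited). The gripper opens to 91 mm and grips with 3 to 60 N. Pads are 32 mm wide; open, the fingers measure 118 mm over their backs; the gripper's body (76 mm by 178 mm) begins 60 mm behind the grasp point.
Start: joints at [66.95, 28.281, 77.091, -0, 74.628, -5.472], TCP at [0.189, 0.596, 0.214] pointing down, gripper open.
Joint ranges: [-166.48, 166.48], [-47.26, 123.95], [12.59, 153.08], [-70.14, 250.14], [6.76, 159.57], [-176.63, 176.63]. Speed limits (degrees/s): [108.29, 108.29, 147.25, 172.46, 172.46, 172.46].

## Interface

Orientations are given as a 3x3 rotation matrix whose columns are the frame's x, y, z axes.
In Python, from bench import ctrl gives the robot as it stands. The module is installed in compiled form; this text tells all that it offers. Calls block until the motion is done:
- ctrl.goto(position, orientation): joint-space move of the TCP to a pose.
- ctrl.move_l(position, vel=0.15, ori=None, contact_N=None): straight line of the TCP; ori=None keeps the orientation; vel is the mean speed in m/s. With contact_N (N) it stops when the force on the tool has changed by that much, and returns True; else False.
- ctrl.movej(angles): joint-space move.
- ctrl.command_gripper(opening): opening from 0.0 (shut) to 1.0 (fully open); the grip force is fixed at half the most; returns when the fingers have stopped.
- ctrl.sleep(seconds).
- ctrl.ik(position, orientation): joint angles nearest the present ones, or None.
- ctrl.read_camera(name): name is "scene" or "top" or "wrist"; returns the picture (400x640x3 uint8, blue, green, red); there is no depth.
- ctrl.camera_params(name): a dict with "fx", "fy", "cx", "cy" (pixels), "pose" (4x4, takes a point from camera to world coordinates); the wrist camera has in their place "T_tool_cam" (4x4, takes a point from camera to tool coordinates, whose origin is the TCP and whose axes are the flange's). Camera axes: x right, y up, looking along -z (the intrinsics and any distortion apply to the point x, -y, -z); pixel columns grow to the right and rows downward; lengths in m; the calibration is good to about 2 mm. A picture is of the moment at which its call begins: read the wrist's pose just before it. camera_params takes no time and is no camera call.
A pose or a line that the arm cannot do raises ctrl.MotionError and nothing moves.
- ctrl.sign_off(): hands the job in; it is judged then, once.
Readings, each from a call of its own:
- ctrl.current_t(): time.
- ctrl.current_q(): joint angles.
- ctrl.current_dq(): joint speeds.
- ctrl.current_effort(): joint torques, N m.
- ctrl.current_tool_pos(): TCP position.
- ctrl.current_eef_rot(): TCP orientation.
- ctrl.current_contact_force(): force on the tool from outside, world axes, zero at the start.
- ctrl.current_wrist_torque(): the same for the moment, N m.
- ctrl.current_grip_width(): opening from 0.0 (shut) to 1.0 (fully open).
- ctrl.current_grasp_force(): force on a finger pad.
Only numpy, scipy, OpenCV 4.12 (cv2) and the standard library are available. Lean on these libraries where they do the work, as an engineer would, in place of code of your own. Each camera call takes 0.05 s, during which the arm holds its last target. There are 200 camera calls.

## Working session

There is one attempt and no reset: what is moved stays moved. The work goes in short steps, each a Python script; the robot and the scene stay as the last script left them, time stands still between calls to the robot, and variables do not carry over. Pictures are saved under pics/ and viewed, at most 10 in all, crops included, and the job is handed in when it is done.

```bash
mkdir -p pics; python3 - <<'E'
from bench import ctrl
import cv2,numpy as np
np.set_printoptions(precision=4,suppress=True)
for n in("scene","top"):
    cv2.imwrite(f"pics/{n}0.png",ctrl.read_camera(n)); print(n,ctrl.camera_params(n))
print(ctrl.camera_params("wrist"),ctrl.current_t(),ctrl.current_eef_rot())
E
```

```text
scene {'fx': 412.03399746488793, 'fy': 412.03399746488793, 'cx': 316.3129183130717, 'cy': 201.18867326130854, 'pose': array([[ 0.7313, -0.4927,  0.4717,  1.1458],
       [ 0.6818,  0.5073, -0.5271, -0.7168],
       [ 0.0204,  0.707 ,  0.7069,  0.9821],
       [ 0.    ,  0.    ,  0.    ,  1.    ]])}
top {'fx': 458.48234611285864, 'fy': 458.48234611285864, 'cx': 316.0354637120774, 'cy': 195.73149917423163, 'pose': array([[ 0.0024,  0.9989, -0.0462,  0.4528],
       [-0.9996,  0.0037,  0.0287,  0.006 ],
       [ 0.0288,  0.0461,  0.9985,  1.2212],
       [ 0.    ,  0.    ,  0.    ,  1.    ]])}
{'fx': 299.93897592982245, 'fy': 299.93897592982245, 'cx': 322.7720094288008, 'cy': 201.16666927427946, 'T_tool_cam': array([[ 0.0003,  0.9704,  0.2415,  0.0673],
       [ 1.    , -0.0001, -0.0007, -0.0002],
       [-0.0006,  0.2415, -0.9704, -0.1706],
       [ 0.    ,  0.    ,  0.    ,  1.    ]])} 0.1 [[-0.9533  0.302  -0.0004]
 [ 0.302   0.9533 -0.0011]
 [ 0.0001 -0.0011 -1.    ]]
```

View pics/top0.png

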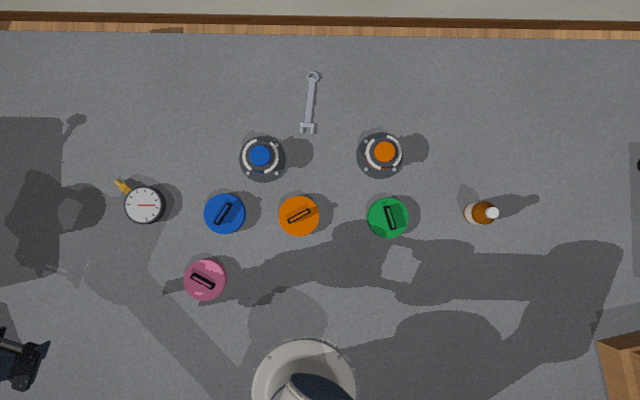

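View pics/scene0.png

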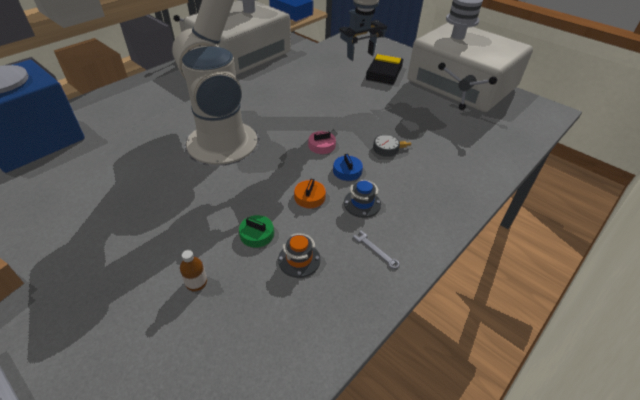

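```bash
cat > h.py <<'E'
from bench import ctrl
import cv2,numpy as np
np.set_printoptions(precision=4,suppress=True)
def ray(uv,p,T,z):
    d=T[:3,:3]@np.array([(uv[0]-p['cx'])/p['fx'],-(uv[1]-p['cy'])/p['fy'],-1.])
    return T[:3,3]+d*(z-T[2,3])/d[2]
def tool():
    T=np.eye(4);T[:3,:3]=ctrl.current_eef_rot();T[:3,3]=ctrl.current_tool_pos();return T
def wrist():
    p=ctrl.camera_params("wrist");T=tool()@p['T_tool_cam'];return ctrl.read_camera("wrist"),p,T
def top():
    p=ctrl.camera_params("top");return ctrl.read_camera("top"),p,p['pose']
def Rz(a):  # tool pointing down, tool y at angle a (deg)
    a=np.radians(a);y=np.array([np.cos(a),np.sin(a),0]);z=np.array([0,0,-1.]);return np.column_stack([np.cross(y,z),y,z])
def mask(im,col):
    h=cv2.cvtColor(im,cv2.COLOR_BGR2HSV);lo,hi={'blue':((100,140,60),(125,255,255)),'orange':((8,180,90),(22,255,255)),'green':((55,120,50),(80,255,255))}[col]
    return cv2.inRange(h,lo,hi)
E
python3 - <<'E'
from h import *
im,p,T=top()
cv2.imwrite("pics/c1.png",cv2.resize(im[125:245,195:415],None,fx=3.6,fy=3.6,interpolation=cv2.INTER_CUBIC))
for c in('blue','orange','green'):
    cs,_=cv2.findContours(mask(im,c)[100:320],cv2.RETR_EXTERNAL,cv2.CHAIN_APPROX_NONE)
    for k in cs:
        if cv2.contourArea(k)>150:
            (u,v),r=cv2.minEnclosingCircle(k);v+=100
            z=.032 if r>16 else .086
            q=ray((u,v),p,T,z);print(c,(round(u),round(v)),r,q,'rad',r*(T[2,3]-z)/p['fx'],'reach',np.hypot(*q[:2]))
E
```

```text
blue (224, 213) 20.90972328186035 [0.4614 0.2087 0.032 ] rad 0.054235482357448926 reach 0.506414098120839
blue (260, 155) 10.735555648803711 [0.6059 0.1139 0.086 ] rad 0.026581370620238295 reach 0.616539601919032
orange (483, 213) 11.44113540649414 [ 0.4627 -0.4434  0.086 ] rad 0.02832839496204749 reach 0.6408841022007612
orange (299, 215) 20.259645462036133 [0.4565 0.0167 0.032 ] rad 0.05254931541717996 reach 0.4567782033611846
orange (384, 151) 10.51682186126709 [ 0.617 -0.197  0.086] rad 0.026039783015098617 reach 0.6477157700449973
green (388, 217) 20.718469619750977 [ 0.453  -0.2145  0.032 ] rad 0.05373941005284176 reach 0.5011959461887219
```

View pics/c1.png

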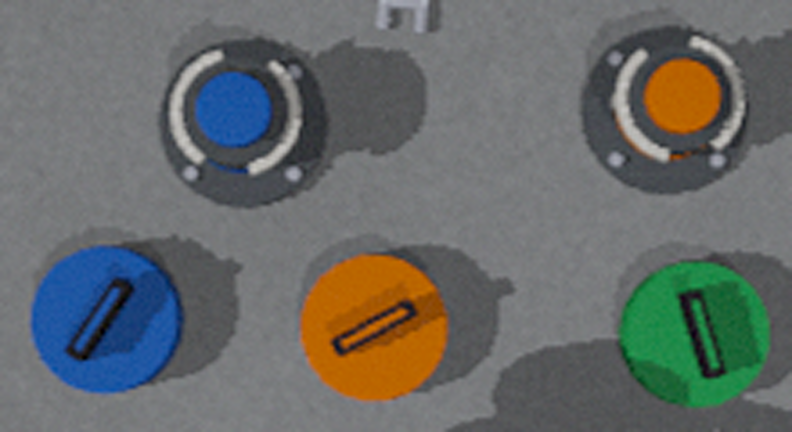

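Candidates: the blue cap at top-image (224,213), against the pink look-alike at (205,280) and the blue pad at (260,155). The orange cap is at (299,215), against the orange pad (384,151) and the bottle (483,213). I choose the blue cap (bar about -36°) and the orange cap (about -61°). The slots look to be at about -11° (blue) and +12° (orange). I'll check all four from close up.

```bash
python3 - <<'E'
from h import *
import pickle
L={'pot_orange':(.617,-.197,102-30),'pot_blue':(.606,.114,79),'cap_orange':(.4565,.0167,29),'cap_blue':(.4614,.2087,54)}
out={};tiles=[]
for n in('cap_orange','pot_orange','pot_blue','cap_blue'):
    x,y,a=L[n]
    ctrl.goto([x,y,.17],Rz(a))
    im,p,T=wrist();c=n[4:]
    cs,_=cv2.findContours(mask(im,c),cv2.RETR_EXTERNAL,cv2.CHAIN_APPROX_NONE)
    k=max(cs,key=cv2.contourArea);(u,v),r=cv2.minEnclosingCircle(k)
    z=.032 if n[:3]=='cap' else .086
    q=ray((u,v),p,T,z)
    u0,v0=int(u)-100,int(v)-75
    t=cv2.copyMakeBorder(im,100,100,100,100,cv2.BORDER_CONSTANT)[v0+100:v0+250,u0+100:u0+300]
    tiles.append(cv2.resize(t,None,fx=2,fy=2,interpolation=cv2.INTER_CUBIC))
    out[n]=(p,T,u0,v0);print(n,(u,v),r,u0,v0,q,ctrl.current_t(),ctrl.current_q())
cv2.imwrite("pics/m1.png",np.vstack([np.hstack(tiles[:2]),np.hstack(tiles[2:])]))
pickle.dump(out,open('m1.pkl','wb'))
E
```

```text
cap_orange (321.9372253417969, 193.5890350341797) 47.720760345458984 221 118 [0.4567 0.0159 0.032 ] 2.4833 [ -5.3301  18.1917 103.2013   0.0055  58.5976 -34.3973]
pot_orange (320.23052978515625, 208.96786499023438) 28.12398338317871 220 133 [ 0.6187 -0.199   0.086 ] 3.575 [-22.9007  32.4292  76.7544   0.0119  70.8535 -94.8973]
pot_blue (396.0, 31.65625) 60.877994537353516 296 -44 [0.4816 0.1945 0.086 ] 4.8083 [  4.9961  30.0852  81.3651  -0.0159  68.5408 -73.9157]
cap_blue (323.6310729980469, 189.95274353027344) 49.108028411865234 223 114 [0.4609 0.2106 0.032 ] 5.5833 [ 17.4771  21.8856  96.7185  -0.012   61.3331 -36.5145]
```

View pics/m1.png

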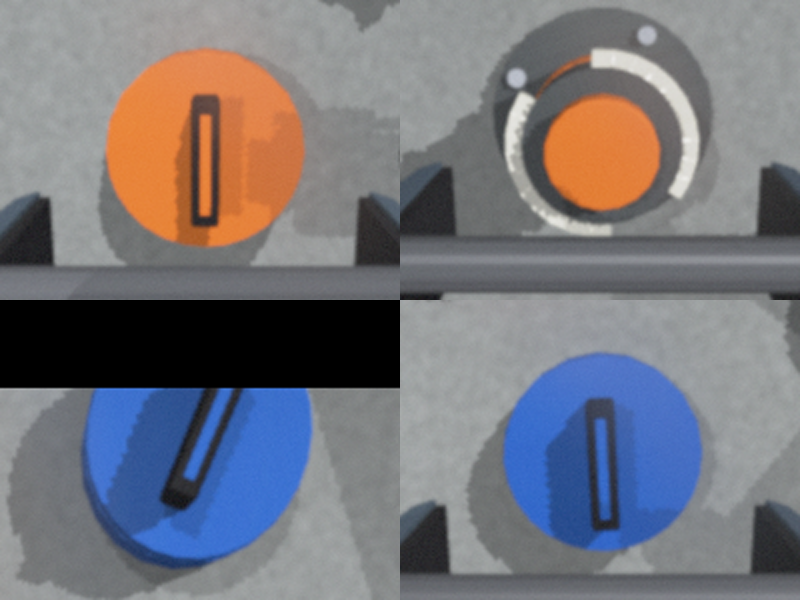

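Orange cap: bar vertical at (205,100)-(205,222), so it is along tool x. Blue cap: bar from (600,403) to (606,525). Orange pot: the slots lie between arc ends (522,93)/(591,50) and (688,198)/(610,236). My blue pot crop landed on the cap, so I'll retake it.

```bash
python3 - <<'E'
from h import *
import pickle
d=pickle.load(open('m1.pkl','rb'))
def f(n,pts,z,ox,oy):
    p,T,u0,v0=d[n];return np.array([ray((u0+(x-ox)/2,v0+(y-oy)/2),p,T,z) for x,y in pts])
for n,pts,ox,oy in(('cap_orange',[(205,222),(205,98)],0,0),('cap_blue',[(606,525),(600,401)],400,300)):
    q=f(n,pts,.058,ox,oy);e=q[1]-q[0];print(n,'bar',q.mean(0),np.linalg.norm(e),np.degrees(np.arctan2(e[1],e[0])))
q=f('pot_orange',[(522,93),(591,50),(688,198),(610,236),(504,150),(697,150),(660,65),(545,215)],.07,400,0)
c=cv2.minEnclosingCircle(q[:,:2].astype(np.float32));print('orange collar',c)
for s in q[:4]: e=s[:2]-c[0];print(np.degrees(np.arctan2(e[1],e[0])))
ctrl.goto([.606,.114,.17],Rz(49))
im,p,T=wrist()
m=mask(im,'blue');m[:110]=0;m[290:]=0;m[:,:220]=0;m[:,420:]=0
k=max(cv2.findContours(m,cv2.RETR_EXTERNAL,cv2.CHAIN_APPROX_NONE)[0],key=cv2.contourArea)
(u,v),r=cv2.minEnclosingCircle(k);print('pad',u,v,r,ray((u,v),p,T,.086))
cv2.imwrite("pics/pb.png",cv2.resize(im[125:275,220:420],None,fx=3,fy=3,interpolation=cv2.INTER_CUBIC))
pickle.dump((p,T),open('pb.pkl','wb'))
E
```

```text
cap_orange bar [0.4578 0.0172 0.058 ] 0.06174973780190532 119.10391981261357
cap_blue bar [0.462  0.2107 0.058 ] 0.06163590848281761 146.82114067353982
orange collar ((0.6220890283584595, -0.19845949113368988), 0.046837218105793)
-143.36058369051136
169.18229939048945
40.8604919486121
-14.27467757004016
pad 323.7144775390625 205.9851837158203 28.918075561523438 [0.607  0.1136 0.086 ]
```

View pics/pb.png

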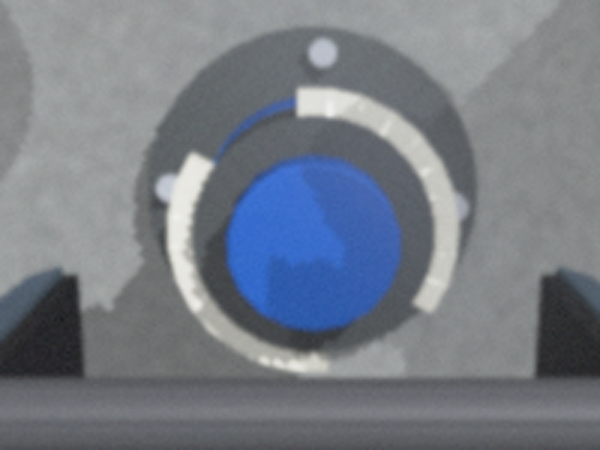

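```bash
cat >> h.py <<'E'
def st(s): print(s,'t',round(ctrl.current_t(),2),'z',ctrl.current_tool_pos(),'F',ctrl.current_contact_force(),'grip',round(ctrl.current_grip_width(),3),round(ctrl.current_grasp_force(),1))
H=.034
def place(cap,bar,pot,slot):
    ctrl.command_gripper(.6)
    ctrl.goto([*cap,.12],Rz(bar+90)); ctrl.move_l([*cap,H],vel=.12)
    ctrl.command_gripper(0.0); st('gripped')
    ctrl.move_l([*cap,H+.11],vel=.15); st('lifted')
    ctrl.goto([*pot,H+.10],Rz(slot+90)); st('over')
    ctrl.move_l([*pot,H+.072],vel=.08)
    hit=ctrl.move_l([*pot,H+.058],vel=.02,contact_N=4); st(f'hit {hit} origin {ctrl.current_tool_pos()[2]-H:.4f}')
E
python3 - <<'E'
from h import *
import pickle
p,T=pickle.load(open('pb.pkl','rb'))
q=np.array([ray((220+x/3,125+y/3),p,T,.07) for x,y in[(190,153),(297,88),(432,313),(325,372),(168,230),(460,220)]])
c=np.array([.607,.1136]);e=q[:,:2]-c;a=np.degrees(np.arctan2(e[:,1],e[:,0]));print(a,np.hypot(*e.T))
a=a[:4]%360;slot=((a[0]+a[1])/2-180+((a[2]+180)%360-180+(a[3]+180)%360-180)/2)/2
print('slot',slot)
assert -20<slot<0
place((.4615,.2107),-33.2,tuple(c),slot)
print(ctrl.current_q())
im,_,_=top();cv2.imwrite("pics/t2.png",im)
E
```

```text
[-164.2412  144.3726   13.6352  -35.4859 -130.9246   52.7603] [0.0437 0.0437 0.0471 0.0475 0.0442 0.0461]
slot -10.42981565747214
gripped t 9.39 z [0.4615 0.2107 0.0341] F [-0.138  -0.5574  3.3323] grip 0.149 30.0
lifted t 10.28 z [0.461  0.2105 0.1433] F [-0.5846  0.1725 -1.555 ] grip 0.151 30.0
over t 11.01 z [0.6063 0.1134 0.1327] F [ 0.0265  0.1709 -2.4688] grip 0.154 30.0
hit True origin 0.0599 t 12.09 z [0.607  0.1136 0.0939] F [ 1.7456 -0.1234  4.0668] grip 0.156 30.0
[  5.0582  35.2323  85.4498   0.0008  59.3227 -74.508 ]
```

Contact came at origin ~0.060, below the 66 mm rest height, so the lugs are in the slots. Now I'll press and turn.

```bash
cat >> h.py <<'E'
def lock(pot,turn=65):
    ctrl.move_l([*pot,H+.050],vel=.03); st('pressed')
    q0=np.array(ctrl.current_q())
    n=5
    for i in range(1,n+1):
        q=q0.copy();q[5]+=turn*i/n;ctrl.movej(q)
        print(i,'q6',ctrl.current_q()[5]-q0[5],'z',ctrl.current_tool_pos()[2]-H,'F',ctrl.current_contact_force(),'M',ctrl.current_wrist_torque())
def rise(pot):
    p=ctrl.current_tool_pos()
    ctrl.move_l([p[0],p[1],H+.056],vel=.03); st('risen')
E
python3 - <<'E'
from h import *
c=(.607,.1136)
lock(c); rise(c)
E
```

```text
pressed t 12.62 z [0.6071 0.1136 0.0843] F [-1.4032 -1.1798 10.3192] grip 0.151 30.0
1 q6 13.049069988109565 z 0.05073457628621536 F [ 0.0531 -0.8645  9.149 ] M [ 0.0087  0.0701 -0.1043]
2 q6 26.047725942842447 z 0.05076619614091424 F [ 0.9302 -0.3338  9.5366] M [ 0.0049 -0.0258 -0.1192]
3 q6 39.04805110460018 z 0.05075408291154512 F [0.1093 0.2437 9.537 ] M [-0.0046  0.0228 -0.1475]
4 q6 52.04724951091973 z 0.050772651667510785 F [ 0.7409 -1.2367  9.1529] M [-0.038   0.0019 -0.1419]
5 q6 65.05025129362787 z 0.050768449287650674 F [ 0.2568 -0.4015  9.2248] M [-0.0356  0.0049 -0.1816]
risen t 14.67 z [0.6076 0.1136 0.0901] F [-0.7463  1.4251  6.2771] grip 0.152 30.0
```

```bash
python3 - <<'E'
from h import *
ctrl.command_gripper(.5); st('rel')
p=ctrl.current_tool_pos()
ctrl.move_l([p[0],p[1],.22],vel=.2)
im,pp,T=wrist()
k=max(cv2.findContours(mask(im,'blue'),cv2.RETR_EXTERNAL,cv2.CHAIN_APPROX_NONE)[0],key=cv2.contourArea)
(u,v),r=cv2.minEnclosingCircle(k);q=ray((u,v),pp,T,.088);print(u,v,r,q)
im2,_,_=top();
a=cv2.resize(im[100:300,220:420],(400,400));b=cv2.resize(im2[120:220,210:310],(400,400),interpolation=cv2.INTER_CUBIC)
cv2.imwrite("pics/b3.png",np.hstack([a,b]))
E
```

```text
rel t 15.32 z [0.6075 0.1136 0.09  ] F [ 0.4613 -0.8089 -0.1117] grip 0.501 0.0
323.26470947265625 194.08824157714844 50.59731674194336 [0.6074 0.1137 0.088 ]
```

View pics/b3.png

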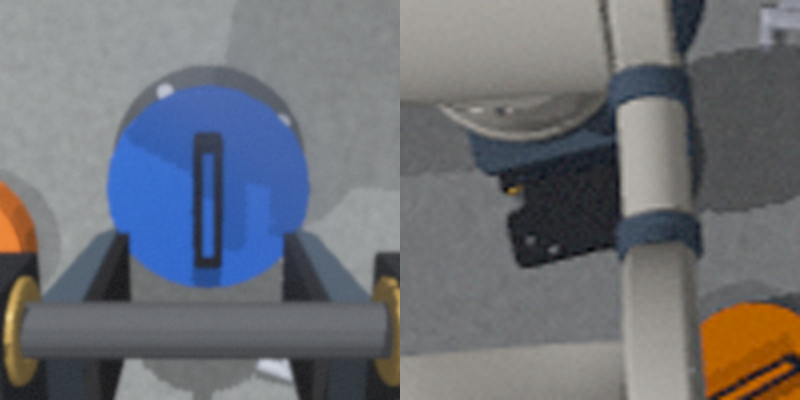

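The blue cap's bar is vertical in the left tile, (207,135)-(208,268), so it turned with the tool. I'll check its height with a light touch, then start orange.

```bash
cat >> h.py <<'E'
def touch(c):
    ctrl.command_gripper(0.0)
    ctrl.move_l([*c,.135],vel=.15); hit=ctrl.move_l([*c,.105],vel=.015,contact_N=2)
    print('touch',hit,'origin',ctrl.current_tool_pos()[2]-.058,ctrl.current_t()); ctrl.move_l([*c,.2],vel=.2)
E
python3 - <<'E'
from h import *
touch((.6074,.1137))
ctrl.command_gripper(.6)
place((.4574,.0167),-60.9,(.6195,-.1987),13.)
E
```

```text
touch True origin 0.05583320905807091 19.05
gripped t 23.15 z [0.4574 0.0167 0.0341] F [-0.416  -0.1843  2.4449] grip 0.151 30.0
lifted t 24.03 z [0.4569 0.0168 0.1433] F [ 0.351   0.3983 -2.6412] grip 0.148 30.0
over t 25.51 z [ 0.6191 -0.1981  0.1335] F [-0.2458 -0.6225 -3.0076] grip 0.153 30.0
hit True origin 0.0601 t 26.58 z [ 0.6195 -0.1987  0.0941] F [ 0.8796 -0.1852  4.1736] grip 0.151 30.0
```

Blue stays at 55.8 mm, so it is locked. Orange is in its slots, so I'll lock it the same way.

```bash
python3 - <<'E'
from h import *
c=(.6195,-.1987)
lock(c); rise(c)
ctrl.command_gripper(.5); p=ctrl.current_tool_pos()
ctrl.move_l([p[0],p[1],.2],vel=.2)
im,pp,T=wrist()
k=max(cv2.findContours(mask(im,'orange'),cv2.RETR_EXTERNAL,cv2.CHAIN_APPROX_NONE)[0],key=cv2.contourArea)
(u,v),r=cv2.minEnclosingCircle(k);print(u,v,r,ray((u,v),pp,T,.088))
touch(c)
ctrl.goto([.45,.1,.35],Rz(60))
ctrl.goto([.19,.55,.3],Rz(72))
im,_,_=top();cv2.imwrite("pics/fin.png",cv2.resize(im[60:300,90:510],None,fx=1.9,fy=1.9)); st('end')
E
```

```text
pressed t 27.07 z [ 0.6196 -0.1987  0.0843] F [-0.7548  0.5139 10.1537] grip 0.154 30.0
1 q6 13.046687611890121 z 0.050846462279474106 F [-1.4005 -0.0807  8.9021] M [ 0.0522  0.0375 -0.1377]
2 q6 26.04923543706333 z 0.05085479104836525 F [-0.7751  0.4751  9.6469] M [-0.0167 -0.0143 -0.1648]
3 q6 39.04884793006575 z 0.050870408513109186 F [-0.8196  0.0602  9.1721] M [ 0.0588 -0.0357 -0.1075]
4 q6 52.046971734770665 z 0.050874853846938656 F [0.5287 0.2032 9.1959] M [ 0.0038  0.0268 -0.0839]
5 q6 65.04845665338063 z 0.05085764850821284 F [-0.4367  0.0882  9.3115] M [-0.0778  0.0192 -0.0866]
risen t 29.12 z [ 0.62   -0.1989  0.0901] F [-0.8672  0.5908  5.8103] grip 0.151 30.0
321.42425537109375 198.83460998535156 52.24385070800781 [ 0.6185 -0.1996  0.088 ]
touch True origin 0.05580436190621251 33.2167
end t 37.14 z [0.1909 0.5496 0.3002] F [ 0.4288 -0.0351  0.6904] grip 0.003 0.0
```

View pics/fin.png

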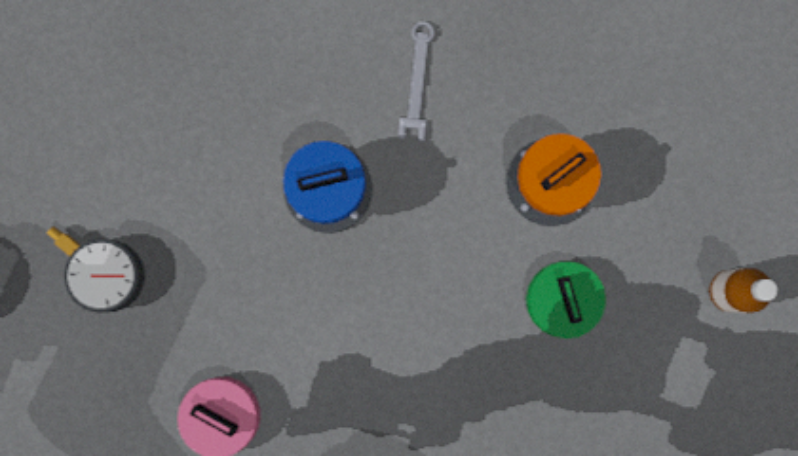

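Both caps are on their own pots, blue at (325,181) and orange at (559,174). The green cap, gauge, bottle, spanner and pink cap are where they were, and the arm is clear.

```bash
python3 -c "
from bench import ctrl
print(ctrl.sign_off())"
```

```text
the job is handed in; nothing more can be done
None
```

The blue and orange caps are each locked on the pot of their own colour: after release, a light touch found both at about 55.8 mm (56 mm is locked). Nothing else was moved, and the job is handed in after about 37 s; sign-off returned no verdict.

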